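Check a fitting through the hand loupe

ROBOT

A 6-joint arm with a two-finger parallel gripper is mounted at the origin on a cart in front of the work surface, level with it; the furniture and walls round the work are solid. World frame = base frame: x ahead of the robot, y to its left, z up, the work surface at z = 0. Lengths are in mm, angles in rad, forces in N, time in s.
With the tool pointing down it reaches from about 350 to 925 mm from the base axis. Payload 6.4 kg.
Tool frame: the origin (TCP) lies on the centre line of the jaws, within the pads' length; the fingertips stand r.tip_extent ahead of it and the grasp point (between the pads) lies 11 mm behind it (r.tip_extent is the distance from the TCP to the fingertips, in mm); z points along the fingers, y is the direction in which the jaws open and shut (so a half turn about z gives the same grasp; the last joint's range is limited). The gripper opens to 94 mm and grips with 3 to 60 N. Pads are 16 mm wide; open, the fingers measure 119 mm over their backs; the gripper's body (75 mm by 177 mm) begins 78 mm behind the grasp point.
Start: joints at [1.035, 0.245, 1.558, -0, 1.339, -0.174], TCP at [230.071, 607.932, 213.455] pointing down, gripper open.
Joint ranges: [-3.13, 3.13], [-1.02, 2.26], [0.13, 2.54], [-0.95, 4.09], [0.21, 2.88], [-2.74, 2.74]. Speed limits (rad/s): [2.57, 2.57, 3.14, 3.14, 3.14, 3.14].

INTERFACE

Orientations are given as a unit quaternion [x, y, z, w].
In Python, from station import r gives the robot as it stands.
- The arm moves only by the tool carry_out, never from a script. Its argument "steps" is a list that holds one entry, the list of rows, each a list of 4 numbers: the shift along the tool's x, y, z in cm, then the turn about the tool's z in degrees. In form: [[[tx, ty, tz, yaw], ...]]. A call has 1 to 5 rows; each row shifts and turns the commanded pose from where the row before left it, along the tool's axes as they then stand; what a row does not reach is not made up. A row lasts 1/8 s, in which the tool goes at most 62.5 mm and 10.7 degrees, less where a joint would pass 70% of its speed; a pose out of reach is approached as far as the arm can. A call with a gripper value outside its range is refused whole. "claw" is the finger opening in cm, from 0 to 9.4, set as the call begins (left out, the last holds). The fingers move at their own pace and stop on an object; the grip force is fixed at half the most. Time passes only in rows, so rows that do not move let the fingers close. It gives the time, the measured TCP pose, the force and the opening at its end, in the units of the state.
- r.sense(): the state, without advancing time (a new reading comes with each control period).
- r.snapshot(name): name is "scene" or "top" or "wrist"; returns the picture (384x512x3 uint8, red, green, blue); there is no depth.
- r.camera_model(name): a dict with "fx", "fy", "cx", "cy" (pixels), "camera_from_world" (4x4, takes a point from world to camera coordinates); the wrist camera has in their place "tool_from_camera" (4x4, takes a point from camera to tool coordinates, whose origin is the TCP and whose axes are the flange's). Camera axes: x right, y down, z forward; pixel columns grow to the right and rows downward; lengths in mm; the calibration is good to about 2 mm. A picture is of the moment at which its call begins: read the wrist's pose just before it. camera_model takes no time and is no camera call.
- r.finish_job(): hands the job in, once; it reports no verdict.
Trained networks look in the newest picture that a camera, given by its name, has taken for a name from the list of things; names that differ only in an ending like _2 or _b are one class to them, and where a whole thing is asked for, a point or a joint stands for the part that bears it (a point fixed in the world has none). Each returns a list of dicts, best first, with "p" (0 to 1); they miss things now and then, are a little off and sometimes report something else, mostly with a low value. They report only what shows in the picture. A call takes as long as a camera call.
- r.outline_of(camera, query): "pixels" (384x512 bool, what is visible of it) and "pixel" ([column, row] in pixels, amid what is visible of it).
The state is a dict: "time_s": time; "joints": joint angles; "qvel": joint speeds; "tau": joint torques, N m; "tcp_pos": TCP position; "tcp_rot": TCP orientation; "wrist_force": force on the tool from outside, world axes, zero at the start; "ft_torque": the same for the moment, N m; "width": finger opening in mm.
Only numpy, scipy, OpenCV 4.12 (cv2) and the standard library are available. Lean on these libraries where they do the work, as an engineer would, in place of code of your own. Each camera call takes 0.05 s, during which the arm holds its last target. There are 200 camera calls.

TASK

Lift the upper of the two stacked specimen trays off the inspection stand and set it down upright on a clear part of the bench top. Then pick up the hand loupe by its handle and hold it level and still, centred over the brass fitting in the lower tray, with the lens at the height of the pointer on the stand's post and touching nothing. Leave the pointer as set and the fitting in its tray on the stand; finish while still holding the loupe there.

Things in the scene. Friction and masses are not known exactly. Their poses are not given: they have to be found in the camera images.
- stand: grey stand fixed to the bench: plate 100 (x) x 220 (y) x 8 mm, from y = -55 to +165 mm; origin on the bench under the tray place, z up. At y = +130 mm a steel post, 12 mm thick, 203 mm high, carries the pointer. To its right (world -y), up to the loupe, the bench is clear from world x = 0.44 to 0.55 m for at least 150 mm; metering units and tubes stand behind x = 0.60 m
- pointer_tip (a point): tip of the thin steel pointer that marks the focal height: the pointer is clamped to the post by a 24 mm dark collar with a black thumb screw and points level from the post along the stand's -y, towards the trays; tip at y = +80 mm of the stand, 110 to 160 mm above the bench (differs each time). It stays where it is set unless pushed
- tray_low: lower steel specimen tray, open box 58 (x) x 84 (y) mm, 34 mm high over all, walls and floor 3 mm, loose on the stand's plate at the tray place, long side nearly along the stand's y; origin at the centre of its underside. Its underside is a foot 46 x 72 mm and 4 mm high, inner floor at z = 7 mm, rim at z = 34 mm
- tray_top: upper, empty specimen tray, same shape and size as the lower, 0.1 kg; origin at the centre of its underside. Stacked on the lower one: its foot reaches 4 mm into the lower tray with 3 mm play all round, so its origin stands 30 mm above the lower tray's origin, its own outer walls run from 4 to 34 mm above its origin. It lifts straight off; it can be taken from above across its 58 mm width
- fitting: brass hose fitting, 19 x 34 (y) x 17 mm, lying loose on the floor of the lower tray, not always in the middle, hidden by the upper tray at first; origin at the centre of its underside. (Another loose-looking brass fitting lies at the back of the bench: not this one)
- loupe: hand loupe lying flat on the bench, about 0.07 kg: black round frame 64 mm across and 16 mm high with a clear lens, and a straight black handle along its -y. Origin under the centre of the lens, at the underside of the frame; z is the lens axis (up when level). The handle is a bar 14 mm wide (x), 16 mm high (z = 0 to 16 mm), from y = -45 to y = -150 mm; a good grasp is across it at y = -80 mm, z = 8 mm
- loupe_lens (a point): centre of the loupe's lens, 8 mm above the loupe's origin along its z

How it is judged:
By the outcome, as a careful person would: the job done as asked, in the order asked, and still so for the second after the job is handed in, while the arm keeps its last pose, push and grip.
It also fails if it takes over 56 s, if anything falls off the work surface, if the arm or the gripper's body presses on something with over 40 N, if the wrist force passes 120 N, or if a joint passes its speed limit or range.

## Working session

There is one attempt and no reset: what is moved stays moved. The work goes in short steps, Python scripts to look and compute and a tool call to move; the robot and the scene stay as the last step left them, time stands still between calls to the robot, and variables do not carry over. Pictures are saved under pics/ and viewed, about 8 in all and at most 12, crops included, and the job is handed in when it is done.

Besides the shell and the picture viewer there is one more tool, called after "Request:" as name(argument=value, ...) on one line, values as JSON. carry_out: Moves the arm, as the interface text tells. Its arguments: {"type":"object","properties":{"steps":{"type":"array"},"claw":{"type":"number"}},"required":["steps"]}

```bash
mkdir -p pics
cat > h.py <<'E'
import numpy as np, cv2
from station import r
from scipy.spatial.transform import Rotation as R
def cam(n):
    m=r.camera_model(n)
    if 'camera_from_world' in m: T=np.linalg.inv(np.array(m['camera_from_world']))
    else:
        s=r.sense(); W=np.eye(4); W[:3,:3]=R.from_quat(s['tcp_rot']).as_matrix(); W[:3,3]=s['tcp_pos']
        T=W@np.array(m['tool_from_camera'])
    return m,T
def ray(n,px,z,c=None):
    m,T=c or cam(n); px=np.atleast_2d(np.array(px,float))
    d=np.c_[(px[:,0]-m['cx'])/m['fx'],(px[:,1]-m['cy'])/m['fy'],np.ones(len(px))]@T[:3,:3].T
    o=T[:3,3]; return o+d*((z-o[2])/d[:,2])[:,None]
def proj(n,P,c=None):
    m,T=c or cam(n); p=np.c_[np.atleast_2d(P),np.ones(len(np.atleast_2d(P)))]@np.linalg.inv(T).T
    return np.c_[p[:,0]/p[:,2]*m['fx']+m['cx'],p[:,1]/p[:,2]*m['fy']+m['cy']]
def snap(n,f=None):
    c=cam(n); im=np.array(r.snapshot(n))
    if f: cv2.imwrite('pics/'+f,im[:,:,::-1])
    return im,c
def look(n,q,k=2):
    for d in r.outline_of(n,q)[:k]:
        m=np.array(d['pixels']).astype(np.uint8)
        if m.sum()<3: continue
        yield d['p'],d['pixel'],m
def box(m):
    pts=np.argwhere(m)[:,::-1].astype(np.float32); return cv2.minAreaRect(pts)
E
python3 - <<'E'
from h import *
print(r.tip_extent, r.sense())
ims=[]
for n in ['scene','top']:
    im,c=snap(n); ims.append(im)
    print(n,c[1][:3,3].round(),c[1][:3,2].round(2),c[0]['fx'])
    for q in ['stand','tray_top','tray_low','loupe','pointer_tip','fitting','loupe_lens']:
        for p,px,m in look(n,q):
            ys,xs=np.where(m); print(n,q,round(p,2),np.round(px),m.sum(),[xs.min(),xs.max(),ys.min(),ys.max()],'ray z0,64',ray(n,px,0,c)[0].round(),ray(n,px,64,c)[0].round())
cv2.imwrite('pics/a.png',np.vstack(ims)[:,:,::-1])
cv2.imwrite('pics/scene.png',ims[0][:,:,::-1]);cv2.imwrite('pics/top.png',ims[1][:,:,::-1])
print(cam('wrist')[0])
E
```

```text
8.0 {'time_s': 0.0, 'joints': array([ 1.03488228e+00,  2.45813874e-01,  1.55898936e+00, -3.29336168e-05,
        1.33872929e+00, -1.74095366e-01]), 'qvel': array([-0.00101956, -0.0001191 ,  0.00059036, -0.00168415, -0.00065593,
        0.00026628]), 'tau': array([ 6.49575832e-04, -4.15838885e+01, -3.14602125e+01,  6.84946775e-02,
        3.33133433e-02, -1.39679232e-04]), 'tcp_pos': array([229.77864007, 607.4010565 , 212.35874725]), 'tcp_rot': array([ 1.79920324e-01,  9.83680708e-01, -9.15024443e-04, -3.22121980e-04]), 'wrist_force': array([ 0.86459522, -0.34188036, -0.29876706]), 'ft_torque': array([ 0.04538692, -0.0259416 ,  0.00884156]), 'width': 93.31586982520965}
scene [ -57. -338.  637.] [ 0.63  0.39 -0.67] 357.6087327572528
scene stand 0.95 [164. 186.] 1876 [np.int64(138), np.int64(225), np.int64(116), np.int64(207)] ray z0,64 [449. 241.   0.] [398. 183.  64.]
scene stand 0.59 [148. 145.] 71 [np.int64(140), np.int64(165), np.int64(140), np.int64(147)] ray z0,64 [570. 414.   0.] [507. 339.  64.]
scene tray_top 0.95 [202. 173.] 808 [np.int64(181), np.int64(219), np.int64(161), n
[... 1164 characters left out ...]
p.int64(127), np.int64(200), np.int64(207)] ray z0,64 [447. 310.   0.] [447. 289.  64.]
top loupe_lens 0.72 [343. 182.] 685 [np.int64(326), np.int64(395), np.int64(173), np.int64(196)] ray z0,64 [ 499. -257.    0.] [ 496. -240.   64.]
{'fx': 333.18435975357846, 'fy': 333.18435975357846, 'cx': 250.9850736476572, 'cy': 189.83399920230403, 'tool_from_camera': array([[-4.28574696e-04, -9.73233269e-01, -2.29819106e-01,
         6.69374960e+01],
       [ 9.99999897e-01, -3.83320356e-04, -2.41557503e-04,
         6.10326950e-01],
       [ 1.46997457e-04, -2.29819186e-01,  9.73233333e-01,
        -1.70499525e+02],
       [ 0.00000000e+00,  0.00000000e+00,  0.00000000e+00,
         1.00000000e+00]])}
```

Run:
```python
import cv2,numpy as np
a=cv2.imread('pics/scene.png');b=cv2.imread('pics/top.png')
A=cv2.resize(a[100:290,110:430],(800,475));B=cv2.resize(b[130:240,90:410],(800,275))
cv2.imwrite('pics/s1.png',A);cv2.imwrite('pics/s2.png',B)
```

```text
(no output)
```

View pics/s1.png

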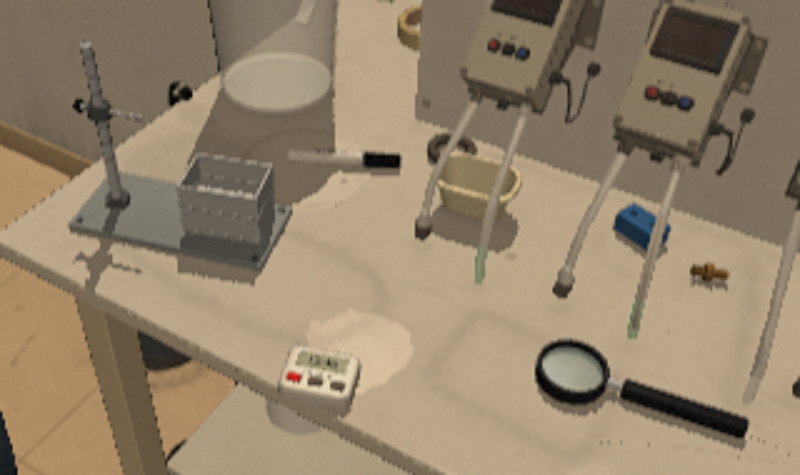

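View pics/s2.png

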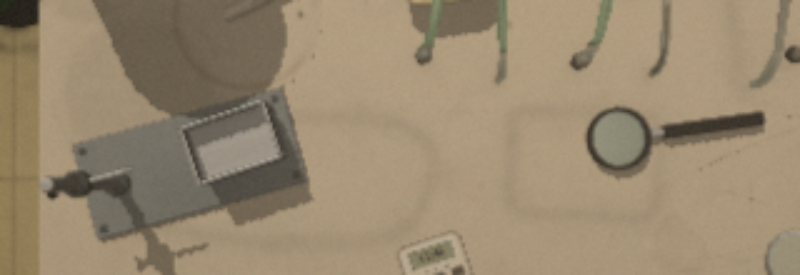

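The scene view shows the post with its pointer (tip near px 166,147), the stacked trays and, at px 338,249, the loupe. The top view shows the tray rim corners, the plate corners and the loupe centre near px (338,185).

Run:
```python
from h import *
f=lambda P:np.array(P)/2.5+[90,130]
c=cam('top')
rim=ray('top',f([(183,127),(265,100),(283,157),(205,183)]),72,c); print('rim',rim.round(),rim.mean(0).round(1),[np.linalg.norm(rim[i]-rim[i-1]).round() for i in range(4)])
d=(rim[0]-rim[1])+(rim[3]-rim[2]); print('tray y dir deg',np.degrees(np.arctan2(d[1],d[0])))
pl=ray('top',f([(75,143),(280,88),(308,183),(100,240)]),8,c);print('plate',pl.round(),[np.linalg.norm(pl[i]-pl[i-1]).round() for i in range(4)])
d=(pl[0]-pl[1])+(pl[3]-pl[2]);a=np.arctan2(d[1],d[0]);u=d/np.linalg.norm(d);o=pl.mean(0)-55*u;print('stand y dir',np.degrees(a),'origin',o)
L=ray('top',f([(619,138),(665,132),(763,119)]),14,c);print('loupe',L.round(1)); d=L[0]-L[2];print(np.degrees(np.arctan2(d[1],d[0])),np.linalg.norm(d))
Ls=ray('scene',np.array([(572,368),(745,428)])/2.5+[110,100],14);print('loupe scene',Ls.round())
tip=o+80*u; 
for z in range(100,171,10): print(z,proj('scene',[tip[0],tip[1],z]).round(1),proj('top',[tip[0],tip[1],z]).round(1))
t=np.array([[(140,118)]])[0]/2.5+[110,100];print(t, f([(130,172)]))
```

```text
rim [[502. 187.  72.]
 [527. 111.  72.]
 [473.  94.  72.]
 [449. 167.  72.]] [487.5 139.8  72. ] [np.float64(57.0), np.float64(81.0), np.float64(56.0), np.float64(77.0)]
tray y dir deg 107.87461595308923
plate [[490. 309.   8.]
 [544. 104.   8.]
 [448.  76.   8.]
 [393. 285.   8.]] [np.float64(101.0), np.float64(213.0), np.float64(100.0), np.float64(216.0)]
stand y dir 104.67972602817039 origin [482.57338929 140.21790459   8.        ]
loupe [[ 489.8 -239.1   14. ]
 [ 495.4 -286.1   14. ]
 [ 507.7 -386.7   14. ]]
96.91673272312586 148.74781227781705
loupe scene [[ 489. -243.   14.]
 [ 505. -390.   14.]]
100 [[168.5 156.1]] [[147.2 197.7]]
110 [[168.  152.9]] [[146.  197.6]]
120 [[167.4 149.6]] [[144.8 197.6]]
130 [[166.9 146.3]] [[143.6 197.5]]
140 [[166.3 142.9]] [[142.3 197.5]]
150 [[165.7 139.4]] [[141.  197.5]]
160 [[165.1 136. ]] [[139.7 197.4]]
170 [[164.5 132.4]] [[138.3 197.4]]
[[166.  147.2]] [[142.  198.8]]
```

Request:
carry_out(steps=[[[0,0,-4,10.3],[0,0,-4,10.3],[0,0,0,10.3],[0,0,0,10.3],[0,0,0,10.3]]])

```text
time_s: 1.42
tcp_pos: [230.0, 607.9, 293.6]
tcp_rot: [0.592, 0.806, 0.0, -0.0]
wrist_force: [-1.1, 1.2, -0.4]
width: 93.7
```

Request:
carry_out(steps=[[[-5.2,1,0,0],[-5.2,1,0,0],[-5.2,1,0,0],[-5.2,1,0,0],[-5.2,1,0,0]]])

```text
time_s: 2.05
tcp_pos: [357.6, 374.1, 293.7]
tcp_rot: [0.589, 0.808, 0.0, 0.0]
wrist_force: [0.4, 0.1, 0.4]
width: 94.2
```

Request:
carry_out(steps=[[[-5.2,1,0,0],[-5.2,1,0,0],[-5.2,1,0,0],[-5.2,1,0,0],[-5.2,1,0,0]]])

```text
time_s: 2.68
tcp_pos: [484.6, 141.6, 293.7]
tcp_rot: [0.589, 0.808, 0.0, 0.0]
wrist_force: [0.3, 0.4, 0.1]
width: 94.0
```

Request:
carry_out(steps=[[[0,0,4,0],[0,0,4,0],[0,0,0,0],[0,0,0,0]]])

```text
time_s: 3.18
tcp_pos: [484.8, 143.5, 215.2]
tcp_rot: [0.589, 0.808, 0.001, 0.001]
wrist_force: [-0.1, -0.6, 0.8]
width: 94.0
```

```bash
cat >> h.py <<'E'
def st():
    s=r.sense(); M=R.from_quat(s['tcp_rot']).as_matrix()
    print('t',round(s['time_s'],2),'tcp',s['tcp_pos'].round(1),'head',round(np.degrees(np.arctan2(M[1,0],M[0,0])),2),'zax',M[:,2].round(4),'F',s['wrist_force'].round(1),'w',round(s['width'],1)); return s,M
def to(P,head=None):
    s,M=st(); d=np.array(P)-s['tcp_pos']; print('shift cm',(M.T@d/10).round(2),'yaw', None if head is None else round(np.degrees(np.arctan2(M[1,0],M[0,0]))-head,2))
E
python3 - <<'E'
from h import *
st()
im,c=snap('wrist','w1.png')
for q in ['tray_top','tray_low','stand','pointer_tip']:
    for p,px,m in look('wrist',q,1):
        b=box(m); w=ray('wrist',cv2.boxPoints(b),72,c)
        e=[np.linalg.norm(w[i]-w[i-1]).round(1) for i in range(4)]
        print(q,round(p,2),np.round(px),m.sum(),ray('wrist',px,72,c)[0].round(1),w.mean(0).round(1),e,[np.degrees(np.arctan2(*(w[i]-w[i-1])[1::-1])).round(1) for i in range(4)])
E
```

```text
t 3.17 tcp [484.8 143.5 215.2] head 107.79 zax [ 2.4e-03  2.0e-04 -1.0e+00] F [-0.1 -0.6  0.8] w 94.0
tray_top 0.7 [254. 177.] 5238 [485.9 150.1  72. ] [487.4 146.7  72. ] [np.float64(86.3), np.float64(56.8), np.float64(86.3), np.float64(60.4)] [np.float64(106.7), np.float64(17.8), np.float64(-70.9), np.float64(-162.3)]
tray_low 0.65 [235. 134.] 15 [457.1 183.   72. ] [456.3 182.5  72. ] [np.float64(6.5), np.float64(0.9), np.float64(6.5), np.float64(0.9)] [np.float64(-162.2), np.float64(107.0), np.float64(17.8), np.float64(-72.8)]
stand 0.85 [251.  82.] 13523 [456.8 231.3  72. ] [467.4 204.8  72. ] [np.float64(93.3), np.float64(191.9), np.float64(80.7), np.float64(192.6)] [np.float64(-164.9), np.float64(103.4), np.float64(15.5), np.float64(-72.8)]
pointer_tip 0.61 [259.  35.] 852 [451.5 270.9  72. ] [448.7 259.3  72. ] [np.float64(29.4), np.float64(71.5), np.float64(27.9), np.float64(71.8)] [np.float64(-176.3), np.float64(91.6), np.float64(4.5), np.float64(-87.2)]
```

View pics/w1.png

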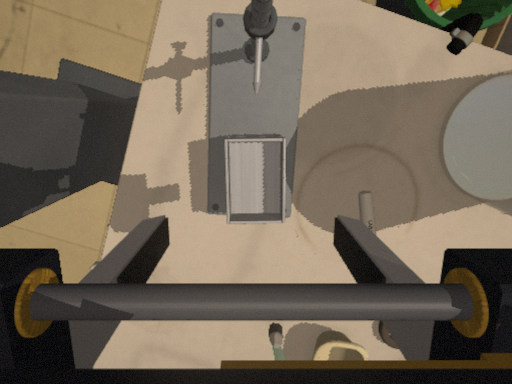

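The wrist view shows the rim corners at about (225,139), (284,138), (285,222), (229,222), and the pointer tip at (257,92).

Run:
```python
from h import *
c=cam('wrist')
w=ray('wrist',[(225,138.5),(284.5,138),(285,222),(228.5,222)],72,c)
print(w.round(1),w.mean(0).round(1),[np.linalg.norm(w[i]-w[i-1]).round(1) for i in range(4)],[np.degrees(np.arctan2(*(w[i]-w[i-1])[1::-1])).round(1) for i in range(4)])
pl=ray('wrist',[(217,15),(305,18),(290,216),(209,214)],8,c);print('plate',pl.round(1),[np.linalg.norm(pl[i]-pl[i-1]).round() for i in range(4)])
# tip triangulate
obs={'wrist':(257,93),'scene':(166,147.2),'top':(142,198.8)}
A=[];b=[]
for n,p in obs.items():
    C=cam(n); q=ray(n,p,0,C)[0]; o=C[1][:3,3]; d=(q-o)/np.linalg.norm(q-o); Pm=(np.eye(3)-np.outer(d,d))/np.linalg.norm(q-o)*1000; A.append(Pm);b.append(Pm@o)
t=np.linalg.lstsq(np.vstack(A),np.hstack(b),rcond=None)[0];print('tip',t.round(1))
for n,p in obs.items(): print(n,p,proj(n,t).round(1))
m=w.mean(0);to([m[0],m[1],56.])
```

```text
[[448.9 176.3  72. ]
 [501.6 193.7  72. ]
 [529.  115.9  72. ]
 [475.8  98.9  72. ]] [488.8 146.2  72. ] [np.float64(81.9), np.float64(55.5), np.float64(82.4), np.float64(55.9)] [np.float64(109.2), np.float64(18.2), np.float64(-70.6), np.float64(-162.3)]
plate [[401.5 288.8   8. ]
 [489.2 314.    8. ]
 [545.6 106.1   8. ]
 [453.4  79.2   8. ]] [np.float64(216.0), np.float64(91.0), np.float64(215.0), np.float64(96.0)]
tip [463.8 221.5 125.3]
wrist (257, 93) [[256.1  92.5]]
scene (166, 147.2) [[166.3 147.1]]
top (142, 198.8) [[142.4 196.9]]
t 3.42 tcp [484.8 143.5 215. ] head 107.79 zax [ 2.6e-03  2.0e-04 -1.0e+00] F [-0.  -0.6  0. ] w 93.7
shift cm [ 0.14  0.43 15.9 ] yaw None
```

Request:
carry_out(steps=[[[0,0.35,4,-0.6],[0,0,4,0],[0,0,3,0],[0,0,2.5,0],[0,0,0,0]]])

```text
time_s: 4.05
tcp_pos: [486.1, 144.3, 77.2]
tcp_rot: [0.585, 0.811, -0.001, -0.001]
wrist_force: [0.6, 0.7, -0.4]
width: 94.1
```

Run:
```python
from h import *
st(); snap('wrist','w2.png')
```

```text
t 4.05 tcp [486.1 144.3  77.2] head 108.38 zax [-3.6e-03 -2.0e-04 -1.0e+00] F [ 0.6  0.7 -0.4] w 94.1
```

View pics/w2.png

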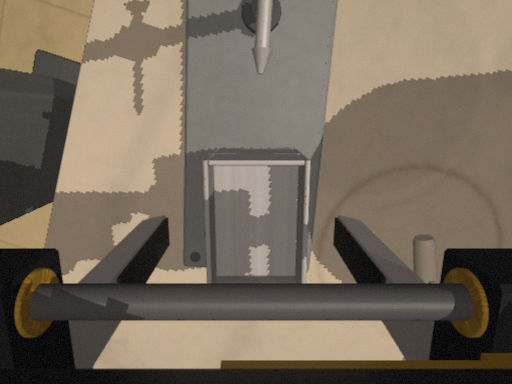

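Request:
carry_out(steps=[[[0,0.32,0,0],[0,0,1.1,0],[0,0,1,0],[0,0,0,0]]])

```text
time_s: 4.6
tcp_pos: [489.3, 145.2, 56.2]
tcp_rot: [0.585, 0.811, -0.001, -0.001]
wrist_force: [0.5, 0.0, 0.1]
width: 93.9
```

Request:
carry_out(steps=[[[0,0,0,0],[0,0,0,0],[0,0,0,0],[0,0,0,0],[0,0,0,0]]], claw=4.5)

```text
time_s: 5.22
tcp_pos: [490.3, 145.3, 57.6]
tcp_rot: [0.585, 0.811, -0.0, -0.0]
wrist_force: [-0.7, -0.4, 1.3]
width: 57.8
```

Request:
carry_out(steps=[[[0,0,0,0],[0,0,0,0],[0,0,0,0]]])

```text
time_s: 5.6
tcp_pos: [490.3, 145.3, 57.6]
tcp_rot: [0.585, 0.811, -0.0, -0.0]
wrist_force: [-2.1, 0.0, 2.9]
width: 57.5
```

Request:
carry_out(steps=[[[0,0,-1,0],[0,0,-1.5,0],[0,0,-2.5,0],[0,0,-2.5,0],[0,0,0,0]]])

```text
time_s: 6.22
tcp_pos: [492.4, 145.5, 135.4]
tcp_rot: [0.585, 0.811, 0.002, 0.002]
wrist_force: [-0.3, 0.6, -0.2]
width: 58.0
```

Request:
carry_out(steps=[[[-3.8,-1.5,0,0],[-3.8,-1.5,0,0],[-3.8,-1.5,0,0],[-3.8,-1.5,0,0],[-3.8,-1.5,0,0]]])

```text
time_s: 6.85
tcp_pos: [478.3, -59.7, 131.6]
tcp_rot: [0.585, 0.811, -0.0, -0.001]
wrist_force: [0.5, -0.1, -0.8]
width: 57.7
```

Request:
carry_out(steps=[[[0,0,0,0],[0,0,3,0],[0,0,3,0],[0,0,2,0],[0,0,0,0]]])

```text
time_s: 7.48
tcp_pos: [477.2, -57.1, 50.4]
tcp_rot: [0.585, 0.811, -0.001, -0.002]
wrist_force: [0.3, 0.9, -0.5]
width: 57.6
```

Run:
```python
from h import *
st(); im,c=snap('scene'); i2,_=snap('wrist')
cv2.imwrite('pics/s3.png',np.hstack([cv2.resize(im[110:260,130:330],(500,375)),cv2.resize(i2,(300,225))[:,:] if 0 else cv2.resize(i2,(300,375))])[:,:,::-1])
```

```text
t 7.47 tcp [477.2 -57.1  50.4] head 108.42 zax [-0.0046  0.0019 -1.    ] F [ 0.3  0.9 -0.5] w 57.6
```

View pics/s3.png

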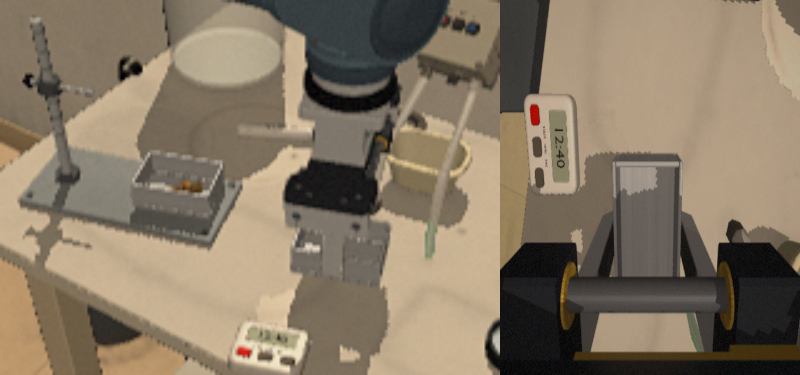

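The upper tray is held over clear bench, and the lower tray with the brass fitting has stayed on the stand. Setting it down.

Request:
carry_out(steps=[[[0,0,1,0],[0,0,1,0],[0,0,0.5,0],[0,0,0.3,0],[0,0,0,0]]])

```text
time_s: 8.2
tcp_pos: [479.0, -58.6, 24.3]
tcp_rot: [0.585, 0.811, -0.0, -0.0]
wrist_force: [-0.2, 0.1, -1.0]
width: 57.9
```

Request:
carry_out(steps=[[[0,0,0.2,0],[0,0,0,0],[0,0,0,0]]])

```text
time_s: 8.57
tcp_pos: [479.2, -58.7, 22.6]
tcp_rot: [0.585, 0.811, 0.0, 0.0]
wrist_force: [1.0, 0.7, -0.7]
width: 57.5
```

Request:
carry_out(steps=[[[0,0,0.2,0],[0,0,0,0],[0,0,0.15,0],[0,0,0,0]]])

```text
time_s: 9.07
tcp_pos: [479.2, -58.7, 19.6]
tcp_rot: [0.585, 0.811, -0.0, -0.0]
wrist_force: [-2.4, 1.8, 5.2]
width: 58.0
```

Request:
carry_out(steps=[[[0,0,0,0],[0,0,0,0],[0,0,0,0],[0,0,0,0],[0,0,0,0]]], claw=9.2)

```text
time_s: 9.7
tcp_pos: [479.1, -58.6, 18.9]
tcp_rot: [0.585, 0.811, -0.0, -0.0]
wrist_force: [0.4, 0.5, 0.2]
width: 92.2
```

Request:
carry_out(steps=[[[0,0,-2,0],[0,0,-4,0],[0,0,-4,5.8],[0,0,-4,5.8],[0,0,-2,0]]])

```text
time_s: 10.32
tcp_pos: [480.1, -58.9, 181.6]
tcp_rot: [0.664, 0.747, 0.001, 0.002]
wrist_force: [0.7, -0.7, -1.2]
width: 91.7
```

Request:
carry_out(steps=[[[-5.2,-0.2,0,0],[-5.2,-0.2,0,0],[-5.2,-0.2,0,0],[-5.2,-0.2,0,0],[-5.2,-0.2,0,0]]])

```text
time_s: 10.95
tcp_pos: [499.7, -319.7, 178.8]
tcp_rot: [0.664, 0.748, 0.0, -0.0]
wrist_force: [0.7, -0.1, -0.3]
width: 92.2
```

Request:
carry_out(steps=[[[0,0,0,0],[0,0,0,0],[0,0,0,0]]], claw=6)

```text
time_s: 11.32
tcp_pos: [499.8, -316.6, 178.9]
tcp_rot: [0.664, 0.748, 0.0, -0.0]
wrist_force: [1.3, 0.1, -0.1]
width: 65.2
```

Run:
```python
from h import *
st()
im,c=snap('wrist','w3.png')
for q in ['loupe','loupe_lens']:
    for p,px,m in look('wrist',q,1):
        print(q,round(p,2),np.round(px),m.sum(),ray('wrist',px,16,c)[0].round(1))
it,ct=snap('top')
for q in ['tray_top','tray_low','fitting']:
    for p,px,m in look('top',q,2):
        print(q,round(p,2),np.round(px),m.sum(),'z34',ray('top',px,34,ct)[0].round(1),'z15',ray('top',px,23,ct)[0].round(1))
cv2.imwrite('pics/w3c.png',np.vstack([cv2.resize(it[140:240,100:340],(600,250)),cv2.resize(im,(460,345),interpolation=3) if 0 else cv2.copyMakeBorder(im[:350],0,0,0,88,0)])[:,:,::-1])
```

```text
t 11.32 tcp [ 499.8 -316.6  178.9] head 96.85 zax [-2.e-04  4.e-04 -1.e+00] F [ 1.3  0.1 -0.1] w 65.2
loupe 0.76 [249. 110.] 4876 [ 488.9 -248.9   16. ]
loupe_lens 0.67 [255. 107.] 4912 [ 494.4 -245.8   16. ]
tray_top 0.63 [266. 188.] 784 z34 [484.8 -57.   34. ] z15 [485.1 -57.7  23. ]
tray_low 0.79 [185. 188.] 803 z34 [484.8 143.1  34. ] z15 [485.1 144.9  23. ]
```

View pics/w3c.png

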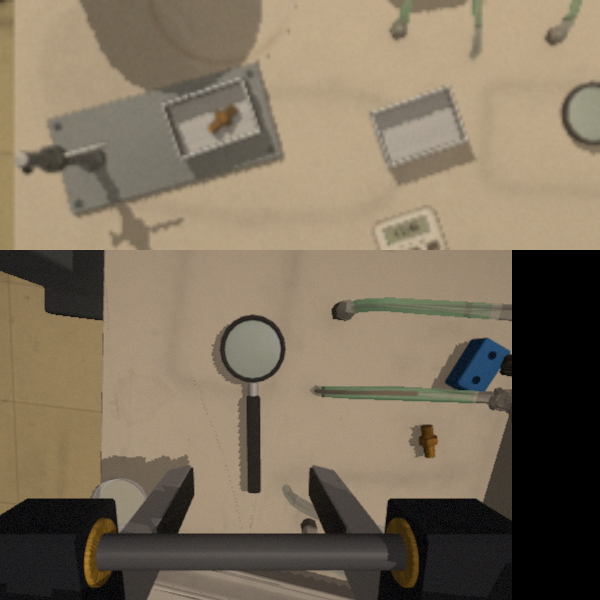

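Top view: the upper tray stands upright on the bench, and the fitting is in the lower tray at px (189,187). Wrist view: lens centre (252,99), handle from (253,147) to (254,241).

Run:
```python
from h import *
L=ray('wrist',[(252.5,99),(253.2,147),(254,241)],16);print(L.round(1))
d=L[0]-L[2];u=d/np.linalg.norm(d);h=np.degrees(np.arctan2(d[1],d[0]));print(h,np.linalg.norm(d))
g=L[0]-80*u;to([g[0],g[1],8-0.],h)   # TCP z: tips 8 ahead
print('tool at heading h: shift y,x approx',u)
print('fitting top est z15+12', ray('top',[(189.2,187.2)],26).round(1))
```

```text
[[ 491.7 -239.6   16. ]
 [ 497.9 -285.5   16. ]
 [ 510.7 -384.7   16. ]]
97.46021965125516 146.35687260396654
t 11.68 tcp [ 499.9 -317.6  179.1] head 96.8 zax [ 1.e-04 -1.e-04 -1.e+00] F [0.  0.  0.3] w 60.1
shift cm [-0.15  0.2  17.11] yaw -0.66
tool at heading h: shift y,x approx [-0.1298378   0.99153525  0.        ]
fitting top est z15+12 [[487.9 133.5  26. ]]
```

Request:
carry_out(steps=[[[-0.15,0.2,4,-0.6],[0,0,4,0],[0,0,4,0],[0,0,2,0],[0,0,0,0]]])

```text
time_s: 12.3
tcp_pos: [501.3, -318.6, 37.9]
tcp_rot: [0.66, 0.751, 0.0, -0.001]
wrist_force: [-0.1, 0.7, 0.2]
width: 60.0
```

Request:
carry_out(steps=[[[0,0,1.5,0],[0,0,1,0],[0,0,0,0],[0,0,0,0]]])

```text
time_s: 12.8
tcp_pos: [502.2, -319.5, 14.3]
tcp_rot: [0.66, 0.751, -0.0, 0.0]
wrist_force: [0.6, 1.4, 1.0]
width: 59.8
```

Request:
carry_out(steps=[[[0,0,0.35,0],[0,0,0,0],[0,0,0,0]]])

```text
time_s: 13.18
tcp_pos: [502.0, -319.3, 10.5]
tcp_rot: [0.66, 0.751, 0.0, 0.0]
wrist_force: [0.8, -0.3, 0.6]
width: 59.6
```

Request:
carry_out(steps=[[[0,0,0,0],[0,0,0,0],[0,0,0,0],[0,0,0,0],[0,0,0,0]]], claw=0.5)

```text
time_s: 13.8
tcp_pos: [502.0, -319.2, 10.5]
tcp_rot: [0.66, 0.751, 0.0, 0.0]
wrist_force: [-0.6, 0.4, 0.1]
width: 13.9
```

Request:
carry_out(steps=[[[0,0,0,0],[0,0,0,0],[0,0,0,0]]])

```text
time_s: 14.18
tcp_pos: [502.0, -319.2, 10.4]
tcp_rot: [0.66, 0.751, 0.0, 0.0]
wrist_force: [-0.2, -0.0, 0.4]
width: 13.5
```

Run:
```python
from h import *
st(); im,c=snap('wrist','w4.png')
for p,px,m in look('wrist','loupe',1):
    print(p,px,m.sum()); top=m.copy(); ys,xs=np.where(m); 
    print(xs.min(),xs.max(),ys.min(),ys.max()); 
    for row in range(ys.min(),ys.max()+1,8): x=xs[ys==row]; print(row,x.min(),x.max(),end='; ')
print()
for n in ['scene','top']:
    im,c=snap(n)
    for p,px,m in look(n,'fitting',2): 
        print(n,round(p,2),px,m.sum(),ray(n,px,22,c).round(1))
    hsv=cv2.cvtColor(im,cv2.COLOR_RGB2HSV)
    lab=cv2.inRange(hsv,(8,110,60),(25,255,255))
    k,L,S,C=cv2.connectedComponentsWithStats(lab)
    for i in range(1,k):
        if S[i,4]>8:
            w=ray(n,C[i],22,c)[0]
            if abs(w[0]-487)<40 and abs(w[1]-140)<50: print(n,'hsv',C[i].round(1),S[i],w.round(1))
# tip from 4 views
def wc(pos,head,z=(0,0,-1)):
    z=np.array(z,float);x=np.array([np.cos(np.radians(head)),np.sin(np.radians(head)),0]);x-=z*(x@z);x/=np.linalg.norm(x)
    W=np.eye(4);W[:3,:3]=np.c_[x,np.cross(z,x),z];W[:3,3]=pos;m=r.camera_model('wrist');return m,W@np.array(m['tool_from_camera'])
V=[('wrist',(257,93),wc((484.8,143.5,215.1),107.79,(.0024,.0002,-1))),('wrist',(261.5,73.5),wc((486.1,144.3,77.2),108.38,(-.0036,-.0002,-1))),('scene',(166,147.2),cam('scene')),('top',(142,198.8),cam('top'))]
def tri(V):
    A=[];b=[]
    for n,p,C in V:
        q=ray(n,p,0,C)[0]; o=C[1][:3,3]; D=np.linalg.norm(q-o);d=(q-o)/D; Pm=(np.eye(3)-np.outer(d,d))/D; A.append(Pm);b.append(Pm@o)
    t=np.linalg.lstsq(np.vstack(A),np.hstack(b),rcond=None)[0];return t
t=tri(V);print('tip4',t.round(1),[ (np.array(p)-proj(n,t,C)[0]).round(1) for n,p,C in V]);print('tip w1w2',tri(V[:2]).round(1),'w2+scene',tri(V[1:3]).round(1),'w1+scene',tri([V[0],V[2]]).round(1))
```

```text
t 14.18 tcp [ 502.  -319.2   10.4] head 97.37 zax [ 0.  0. -1.] F [-0.2 -0.   0.4] w 13.5
0.67 [245.6, 91.3] 18669
184 317 7 349
7 246 253; 15 222 280; 23 207 293; 31 201 299; 39 195 306; 47 191 310; 55 187 313; 63 186 314; 71 185 316; 79 184 317; 87 186 316; 95 187 314; 103 189 312; 111 193 308; 119 198 303; 127 205 296; 135 213 287; 143 229 271; 151 241 260; 159 240 260; 167 241 259; 175 238 263; 183 237 263; 191 237 263; 199 238 263; 207 238 263; 215 238 263; 223 238 263; 231 238 263; 239 238 263; 247 238 263; 255 238 263; 263 238 263; 271 238 263; 279 238 263; Traceback (most recent call last):
  File "<stdin>", line 6, in <module>
    return umr_minimum(a, axis, None, out, keepdims, initial, where)
ValueError: zero-size array to reduction operation minimum which has no identity
```

Run:
```python
from h import *
w=ray('wrist',[(250.5,76.5)],12)[0];s,M=st();print('lens world',w.round(1),'in tool',(M.T@(w-s['tcp_pos'])).round(1))
for n in ['scene','top']:
    im,c=snap(n)
    for p,px,m in look(n,'fitting',2): 
        print(n,round(p,2),px,m.sum(),ray(n,px,22,c).round(1))
    hsv=cv2.cvtColor(im,cv2.COLOR_RGB2HSV)
    lab=cv2.inRange(hsv,(8,110,60),(25,255,255))
    k,L,S,C=cv2.connectedComponentsWithStats(lab)
    for i in range(1,k):
        if S[i,4]>8:
            w=ray(n,C[i],22,c)[0]
            if abs(w[0]-487)<40 and abs(w[1]-140)<50: print(n,'hsv',C[i].round(1),S[i],w.round(1))
def wc(pos,head,z=(0,0,-1)):
    z=np.array(z,float);x=np.array([np.cos(np.radians(head)),np.sin(np.radians(head)),0]);x-=z*(x@z);x/=np.linalg.norm(x)
    W=np.eye(4);W[:3,:3]=np.c_[x,np.cross(z,x),z];W[:3,3]=pos;m=r.camera_model('wrist');return m,W@np.array(m['tool_from_camera'])
V=[('wrist',(257,93),wc((484.8,143.5,215.1),107.79,(.0024,.0002,-1))),('wrist',(261.5,73.5),wc((486.1,144.3,77.2),108.38,(-.0036,-.0002,-1))),('scene',(166,147.2),cam('scene')),('top',(142,198.8),cam('top'))]
def tri(V):
    A=[];b=[]
    for n,p,C in V:
        q=ray(n,p,0,C)[0]; o=C[1][:3,3]; D=np.linalg.norm(q-o);d=(q-o)/D; Pm=(np.eye(3)-np.outer(d,d))/D; A.append(Pm);b.append(Pm@o)
    t=np.linalg.lstsq(np.vstack(A),np.hstack(b),rcond=None)[0];return t
t=tri(V);print('tip4',t.round(1),[ (np.array(p)-proj(n,t,C)[0]).round(1) for n,p,C in V]);print('tip w1w2',tri(V[:2]).round(1),'w2+scene',tri(V[1:3]).round(1),'w1+scene',tri([V[0],V[2]]).round(1))
```

```text
t 14.28 tcp [ 502.  -319.2   10.4] head 97.37 zax [ 0. -0. -1.] F [ 0.4 -0.5 -0.1] w 13.5
lens world [ 490.8 -236.6   12. ] in tool [83.4 -0.5 -1.6]
scene 0.55 [202.9, 182.6] 25 [[496.5 142.2  22. ]]
scene hsv [205.5 184.3] [200 182  11   5  34] [494.8 132.3  22. ]
top 0.61 [189.1, 187.9] 42 [[486.3 134.4  22. ]]
top hsv [188.7 187.1] [183 182  12  11  52] [488.2 135.5  22. ]
tip4 [464.1 221.3 125.1] [array([0.4, 0.2]), array([0.4, 0.4]), array([-0.5,  0.1]), array([-0.5,  2. ])]
tip w1w2 [464.3 221.3 124.6] w2+scene [464.3 221.3 124.7] w1+scene [464.3 221.4 124.7]
```

Request:
carry_out(steps=[[[0,0,-2,0],[0,0,-4,0],[0,0,-5,0],[0,0,-5,0],[0,0,-3,0]]])

```text
time_s: 15.1
tcp_pos: [502.9, -320.0, 205.3]
tcp_rot: [0.66, 0.751, -0.0, 0.003]
wrist_force: [0.1, 0.7, -0.7]
width: 13.4
```

Request:
carry_out(steps=[[[2.5,-0.3,0,0],[4,-0.4,0,0],[4,-0.5,0,0],[4,-0.5,0,0],[4,-0.5,0,0]]])

```text
time_s: 15.72
tcp_pos: [456.1, -137.5, 201.8]
tcp_rot: [0.66, 0.751, 0.0, 0.001]
wrist_force: [-0.4, -0.8, 0.1]
width: 13.6
```

Request:
carry_out(steps=[[[4,-0.5,0,0],[4,-0.5,0,0],[4,-0.5,0,0],[4,-0.4,0,0],[2.3,0,0,0]]])

```text
time_s: 16.35
tcp_pos: [413.6, 41.9, 201.7]
tcp_rot: [0.66, 0.752, 0.001, 0.001]
wrist_force: [-0.3, 0.2, -0.7]
width: 13.8
```

Request:
carry_out(steps=[[[0,0,0,0],[0,0,0,0],[0,0,0,0]]])

```text
time_s: 16.73
tcp_pos: [414.3, 39.7, 200.7]
tcp_rot: [0.661, 0.751, 0.0, 0.0]
wrist_force: [-0.3, -0.6, -0.9]
width: 13.5
```

Run:
```python
from h import *
st(); im,c=snap('wrist','w5.png')
for p,px,m in look('wrist','fitting',2): 
    ys,xs=np.where(m);print(round(p,2),px,m.sum(),ray('wrist',px,22,c).round(1),[xs.min(),xs.max(),ys.min(),ys.max()])
for p,px,m in look('wrist','loupe',1):
    ys,xs=np.where(m);print(round(p,2),[xs.min(),xs.max(),ys.min(),ys.max()])
```

```text
t 16.73 tcp [414.3  39.7 200.7] head 97.29 zax [ 3.e-04 -3.e-04 -1.e+00] F [-0.3 -0.6 -0.9] w 13.5
0.61 [338.1, 89.2] 452 [[489.6 138.4  22. ]] [np.int64(325), np.int64(349), np.int64(76), np.int64(108)]
0.29 [246.3, 92.9] 18857 [[398.5 123.2  22. ]] [np.int64(184), np.int64(318), np.int64(7), np.int64(349)]
0.78 [np.int64(183), np.int64(317), np.int64(7), np.int64(349)]
```

View pics/w5.png

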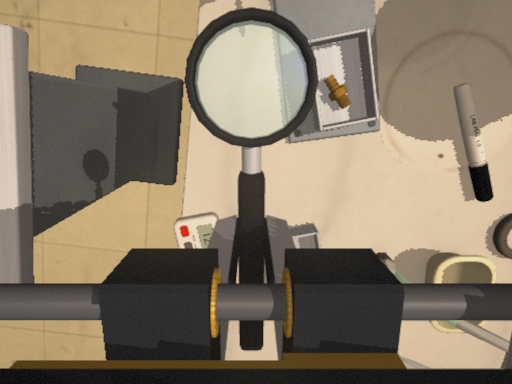

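The wrist view shows the fitting at (337,91) inside the lower tray. The loupe's outline is where it was at the grasp, so it has not slipped.

Run:
```python
from h import *
f=ray('wrist',[(337.5,91.5)],24)[0];w=ray('wrist',[(250.7,77)],202)[0];s,M=st();l=M.T@(w-s['tcp_pos']);print('fit',f.round(1),'lens tool',l.round(1))
f=0.65*f+0.35*np.array([488,134.5,24]);print(f.round(1))
t=f-M@np.array([(83.4+l[0])/2 if abs(l[0]-83)<5 else 83,-0.3,0]);to([t[0],t[1],127.4])
```

```text
t 16.88 tcp [414.2  39.9 200.4] head 97.31 zax [-2.e-04 -0.e+00 -1.e+00] F [ 0.7 -0.  -1. ] w 13.5
fit [488.6 136.3  24. ] lens tool [83.2 -0.4 -1.6]
[488.4 135.6  24. ]
t 16.88 tcp [414.2  39.9 200.4] head 97.31 zax [-2.e-04 -0.e+00 -1.e+00] F [ 0.7 -0.  -1. ] w 13.5
shift cm [0.23 8.61 7.3 ] yaw None
```

Request:
carry_out(steps=[[[0,3,0,0],[0.2,3,0,0],[0,2.6,2,0],[0,0,3,0],[0,0,1.5,0]]])

```text
time_s: 17.5
tcp_pos: [498.3, 53.3, 133.6]
tcp_rot: [0.66, 0.751, -0.001, -0.001]
wrist_force: [-0.2, -0.3, -0.6]
width: 13.6
```

Request:
carry_out(steps=[[[0,0,0.8,0],[0,0,0,0],[0,0,0,0],[0,0,0,0],[0,0,0,0]]])

```text
time_s: 18.12
tcp_pos: [499.4, 53.5, 128.0]
tcp_rot: [0.66, 0.751, 0.0, 0.0]
wrist_force: [0.7, 0.7, -0.3]
width: 14.2
```

Run:
```python
from h import *
s,M=st(); l=s['tcp_pos']+M@[83.3,-0.4,2.4];print('lens by kinematics',l.round(1))
im,c=snap('scene'); t,ct=snap('top'); w,_=snap('wrist')
for n,cc in (('scene',c),('top',ct)):
    print(n,'pred lens px',proj(n,l,cc).round(1),'tip',proj(n,[464.2,221.3,125],cc).round(1))
    for p,px,m in look(n,'loupe',1):
        ys,xs=np.where(m);print(round(p,2),np.round(px,1),[xs.min(),xs.max(),ys.min(),ys.max()])
    for p,px,m in look(n,'fitting',2): print('fit',round(p,2),np.round(px,1),m.sum())
a=cv2.resize(im[105:215,130:260],(520,440));b=cv2.resize(t[150:250,90:210],(280,233));d=cv2.resize(w,(280,207))
cv2.imwrite('pics/f.png',np.hstack([a,np.vstack([b,d])])[:,:,::-1])
```

```text
t 18.12 tcp [499.4  53.5 128. ] head 97.37 zax [ 1.e-03 -1.e-04 -1.e+00] F [ 0.7  0.7 -0.3] w 14.2
lens by kinematics [488.3 136.  125.6]
scene pred lens px [[199.7 152.9]] tip [[166.5 147.1]]
0.76 [209. 155.] [np.int64(189), np.int64(258), np.int64(144), np.int64(173)]
fit 0.47 [207.4 185.2] 35
top pred lens px [[181.3 185.4]] tip [[142.5 196.7]]
0.44 [183.4 198.1] [np.int64(179), np.int64(191), np.int64(194), np.int64(199)]
```

View pics/f.png

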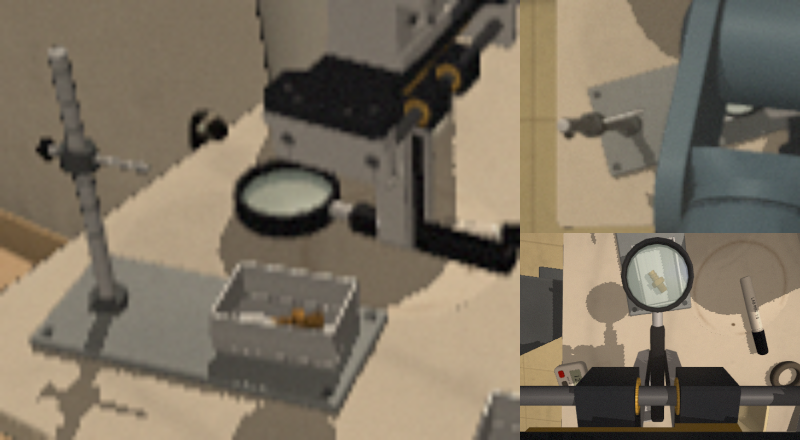

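Run:
```python
from h import *
print('fit pred',proj('scene',[488.4,135.6,23.5]).round(1),'obs hsv 205.5,184.3')
s,M=st();l=s['tcp_pos']+M@[83.3,-0.4,2.4]
im,c=snap('scene')
a=np.linspace(0,2*np.pi,60)
def ring(l,z): return proj('scene',np.c_[l[0]+32*np.cos(a),l[1]+32*np.sin(a),np.full(60,l[2]+z)],c)
e=np.vstack([ring(l,8),ring(l,-8)]);print('pred bbox',e.min(0).round(1),e.max(0).round(1))
m=next(iter(look('scene','loupe',1)))[2]
g=cv2.cvtColor(im,cv2.COLOR_RGB2GRAY)[140:170,184:222]
ys,xs=np.where(m[:, :214]);print('mask bbox lens',xs.min(),ys.min(),ys.max(), [ (x,int(ys[xs==x].min()),int(ys[xs==x].max())) for x in range(188,214,3) if (xs==x).any()])
print('pred cols',[(x,e[abs(e[:,0]-x)<2][:,1].min().round(1),e[abs(e[:,0]-x)<2][:,1].max().round(1)) for x in range(190,212,3)])
# wrist
im,cw=snap('wrist'); m=next(iter(look('wrist','loupe',1)))[2]; ys,xs=np.where(m); print('wrist',xs.min(),xs.max(),ys.min(), 'pred fit px',proj('wrist',[488.4,135.6,23.5],cw).round(1))
```

```text
fit pred [[203.  184.7]] obs hsv 205.5,184.3
t 18.48 tcp [499.1  53.5 127.4] head 97.37 zax [-1.e-04  0.e+00 -1.e+00] F [-0.6 -0.3  0.2] w 13.2
pred bbox [186.1 143. ] [213.  163.8]
mask bbox lens 189 145 164 [(191, 148, 161), (194, 146, 163), (197, 145, 164), (200, 145, 164), (203, 145, 164), (206, 146, 163), (209, 147, 162), (212, 148, 160)]
pred cols [(190, np.float64(144.8), np.float64(162.2)), (193, np.float64(143.9), np.float64(163.4)), (196, np.float64(143.3), np.float64(163.7)), (199, np.float64(143.0), np.float64(163.8)), (202, np.float64(143.0), np.float64(163.7)), (205, np.float64(143.3), np.float64(163.3)), (208, np.float64(143.8), np.float64(162.1)), (211, np.float64(145.2), np.float64(160.9))]
wrist 184 317 7 pred fit px [[251.3  90.7]]
```

Request:
carry_out(steps=[[[0,0,-0.1,0],[0,0,0,0],[0,0,0,0],[0,0,0,0],[0,0,0,0]]])

```text
time_s: 19.3
tcp_pos: [499.1, 53.5, 128.4]
tcp_rot: [0.66, 0.751, 0.0, -0.0]
wrist_force: [-0.1, 0.9, -1.0]
width: 13.3
```

Run:
```python
from h import *
s,M=st();print((s['tcp_pos']+M@[83.3,-0.4,2.4]).round(1)); print(r.finish_job())
```

```text
t 19.3 tcp [499.1  53.5 128.4] head 97.37 zax [-0.e+00  1.e-04 -1.e+00] F [-0.1  0.9 -1. ] w 13.3
[488.  136.1 126. ]
the job is handed in; nothing more can be done
None
```

I set the upper tray down upright on clear bench at about (479, -59) mm. I then took the loupe by its handle and handed in the job at 19.3 s, still holding it level over the fitting.

**Position:** By the arm's kinematics the lens is at (488, 136, 126) mm. The fitting measured about (488, 136) mm and the pointer tip about 125 mm high.

**Level and clear:** The tool axis is vertical, and the loupe looks the same in the wrist camera as when it was gripped on the bench, so it has not slipped or tilted. Wrist force is within noise, and in the pictures the loupe touches nothing.

**Disagreements:**
- The scene camera showed the lens about 1 px (roughly 3 mm) lower than the kinematics did, and showed both the lens and the fitting about 2 px to one side. I took the sideways part as camera bias and raised the lens 1 mm as a compromise.
- The top camera's view of the pointer tip was off by 2 px.
- The top camera could not check the final pose because the arm blocked its view.

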